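Close the twist-lock lid of a jeweller's tumbling barrel

ROBOT

A 7-joint arm with a two-finger parallel gripper is mounted at the origin on the work surface. World frame = base frame: x ahead of the robot, y to its left, z up, the work surface at z = 0. Lengths are in m, angles in rad, forces in N, time in s.
With the tool pointing down it reaches from about 0.4 to 0.9 m from the base axis. Payload 5.5 kg.
Tool frame: the origin (TCP) lies at the very end of the fingers, on their centre line; the grasp point (between the pads) lies 19 mm behind it; z points along the fingers, x is the direction in which the jaws open and shut, and the axes are right-handed (so a half turn about z gives the same grasp; the last joint's range is limited). The gripper opens to 85 mm and grips with 20 to 120 N. Pads are 22 mm wide; open, the fingers measure 114 mm over their backs; the gripper's body (76 mm by 85 mm) begins 54 mm behind the grasp point. The pads swing forward as they close: fully open they stand 13 mm farther back than shut.
Start: joints at [1.378, 0.501, -0.427, 1.55, 0.221, 1.138, -0.21], TCP at [0.286, -0.584, 0.231] pointing down, gripper open.
Joint ranges: [-2.88, 2.88], [-0.31, 2.03], [-1.54, 1.56], [0.2, 2.42], [-1.41, 4.55], [0.19, 2.02], [-2.57, 2.57]. Speed limits (rad/s): [2.57, 2.57, 3.14, 3.14, 3.14, 3.14, 3.14].

INTERFACE

Orientations are given as a rotation vector (axis times angle).
In Python, from workcell import readout, viewer, workorder gives the robot as it stands.
- The arm moves only by the tool servo_tool, never from a script. Its argument "rows" is a list of rows, each a list of 3 entries, a list of its own where there are three numbers: the closure, from 0 (fully open) to 1 (shut), then the shift along the tool's x, y, z in mm, then the turn, a rotation vector about the tool's x, y, z in degrees. A call has 1 to 5 rows; each row is the pose to reach, as a shift and turn from the pose commanded when the call began, along the tool's axes at that moment; what a row does not reach only later rows make up. A row lasts 1/8 s, in which the tool goes at most 62.5 mm and 10.7 degrees, less where a joint would pass 70% of its speed; a pose out of reach is approached as far as the arm can. A call with a gripper value outside its range is refused whole. The fingers move at their own pace and stop on an object; "force" is the grip in N (left out, the last holds). Time passes only in rows, so rows that repeat a pose let the fingers close. It gives the time, the measured TCP pose, the force and the opening at its end, in the units of the state.
- readout.get_obs(): the state, without advancing time (a new reading comes with each control period).
- viewer.grab_frame(name): name is "side" or "top" or "wrist"; returns a dict with "pixels" (400x640x3 uint8, red, green, blue), "range_z" (400x640 float32, m along the optical axis (not along the pixel's ray), 0 where there is no reading), "K" (3x3 intrinsics, pixels), "cam_to_world" (4x4, takes a point from camera to world coordinates). Camera axes: x right, y down, z forward; pixel columns grow to the right and rows downward; lengths in m; the calibration is good to about 2 mm. The wrist camera is an equidistant fisheye: a pixel r from the principal point sees the ray r / f radians off the axis. A picture is of the moment at which its call begins.
- workorder.job_done(): hands the job in, once; it reports no verdict.
The state is a dict: "clock": time; "joint_pos": joint angles; "joint_velocities": joint speeds; "tau": joint torques, N m; "eef_pos": TCP position; "orientation": TCP orientation; "wrist_force": force on the tool from outside, world axes, zero at the start; "torque": the same for the moment, N m; "opening": finger opening in m.
Only numpy, scipy, OpenCV 4.12 (cv2) and the standard library are available. Lean on these libraries where they do the work, as an engineer would, in place of code of your own. Each camera call takes 0.05 s, during which the arm holds its last target. There are 200 camera calls.

TASK

Close the blue tumbling barrel: pick up the yellow lid by its black grip bar, feel for the place where its two lugs drop through the slots of the metal collar, press it down against the sprung seal and twist it clockwise (seen from above) fully to the stop, so that it has carried the red lock tab round to the green mark, then let go. Feel your way and never force it: the lid must not be driven against the barrel with more than about 30 N, and the robot itself must not lean on the barrel. Leave the jar, the pot, the wax and the steel block where they stand.

Things in the scene. Friction and masses are not known exactly. Their poses are not given: they have to be found in the camera images.
- barrel: Blue tumbling barrel, upright, fixed on a round black stand 150 mm across, a bright metal collar 120 mm across on top (collar top 100 mm up). Origin on its axis at bench level, z up. Two white marks on its sides lie along its x axis; the collar's slots can stand well away from them. The collar stays put under ordinary hand forces.
- mouth (a point): Centre of the collar's mouth, level with the collar top. Mouth 76 mm across; its ledge, 6 mm thick, is broken by two opposite slots 19.6 mm wide reaching 50 mm from the axis. The collar was clamped on by hand: the slots may stand up to 0.6 rad either way from the x axis, which this reading does not show. From above they can be seen; by touch the lugs drop in.
- ledge (a point): On the axis, level with the ledge's underside, 94 mm above the barrel's origin. Under the ledge is a channel: from the slots the pressed lid turns 1.05 rad clockwise seen from above (not the other way), against 0.05 to 0.2 N m of friction, to rubber-buffered stops that yield from 0.3 N m, 0.6 more per 0.1 rad, hard after 0.13 rad. At the stop each 0.1 N m adds 2.5 N between lid and barrel.
- seal_top (a point): Centre of the top of the black sprung seal in the mouth, 66 mm across, unpressed 86 mm above the barrel's origin. It yields from 2.5 N, takes 0.5 N more per mm, and bottoms after 10 mm at 7.5 N.
- lid_grip (a point): Point on the lid's axis in the black grip bar, at the height to grip, 46 mm above the lid's underside; x along the bar, z up. Bar 56 mm long, 16 mm thick (y), 23 to 59 mm above the underside. Above the barrel's origin it is 137 mm with the lugs on the collar, 132 in the slots on the unpressed seal, pressed below 126 to turn (122 is the limit), about 126 locked.
- lid: Yellow lid, a disc 72 mm across, 15 mm thick, 3 mm chamfer below; about 0.2 kg; flat on the bench at the start. Origin at the centre of its underside, axes as lid_grip. Two steel lugs along +x and -x, in line with the bar, reach 47 mm from the axis; 16 mm wide, 9 to 14 mm above the underside. Same after half a turn.
- lock_tab (a joint): Red lock tab on the collar's rim, turning about the barrel's axis, in rad: 0 at the start; a lug meets it after about 0.72 rad of clockwise twist and carries it along (light friction, it stays where left), to 0.33 rad where the lid meets the stop, on the green mark.
- bead_jar: Bystander: amber jar with a white cap, 60 mm across, 75 mm tall; origin at the centre of its underside.
- brush_pot: Bystander: white ceramic pot, 72 mm across, 85 mm tall; origin at the centre of its underside.
- wax_block: Bystander: green wax block 70 x 35 x 20 mm; origin at the centre of its underside.
- steel_block: Bystander: round steel bench block, 64 mm across, 25 mm tall; origin at the centre of its underside.
There are look-alikes about, which are no part of the job. There is more than one size of the lid; the job needs the largest.

How it is judged:
On the way:
1. the lid stands level in the collar, its lugs pressed through the slots and below the ledge, not yet locked (z of lid_grip in the frame of barrel between 0.118 and 0.1268 m and horizontal distance between lid_grip and barrel below 0.005 m and angle between lid_grip's own z axis and vertical below 0.1 rad and value of joint lock_tab below 0.1 rad), for 0.05 s.
At the end, for the whole second after the job is handed in: The lid is locked in the collar, at rest and released: the lock tab carried beyond 0.27 rad (within about 3 degrees of the stop), the grip point less than 127.5 mm above the barrel's origin (lugs under the ledge), within 5 mm of the barrel's axis and level within 0.08 rad (value of joint lock_tab above 0.27 rad and z of lid_grip in the frame of barrel between 0.118 and 0.1275 m and horizontal distance between lid_grip and barrel below 0.005 m and angle between lid_grip's own z axis and vertical below 0.08 rad and linear speed of lid below 0.02 m/s); the robot touches nothing.
It fails at once if the lid and the barrel press on each other with more than 30 N, all their contacts added up (contact force between lid and barrel above 30 N).
It fails at once if the robot itself leans on the barrel with more than 15 N (contact force between the arm and barrel above 15 N).
It fails at once if a bystander is moved more than 30 mm (distance of any of bead_jar, brush_pot, wax_block, steel_block from where it was at the start of the episode above 0.03 m).
It also fails if it takes over 72 s, if anything falls off the work surface, if the arm or the gripper's body presses on something with over 40 N, if the wrist force passes 120 N, or if a joint passes its speed limit or range.

## Working session

There is one attempt and no reset: what is moved stays moved. The work goes in short steps, Python scripts to look and compute and a tool call to move; the robot and the scene stay as the last step left them, time stands still between calls to the robot, and variables do not carry over. Pictures are saved under pics/ and viewed, about 8 in all and at most 12, crops included, and the job is handed in when it is done.

Besides the shell and the picture viewer there is one more tool, called after ">>>" as name(argument=value, ...) on one line, values as JSON. servo_tool: Moves the arm, as the interface text tells. Its arguments: {"type":"object","properties":{"rows":{"type":"array","items":{"type":"array"}},"force":{"type":"number"}},"required":["rows"]}

```bash
mkdir -p pics; cat > h.py <<'E'
import numpy as np,cv2
from workcell import readout,viewer,workorder
def grab(n,save=None):
    f=viewer.grab_frame(n)
    if save: cv2.imwrite('pics/'+save,f['pixels'][:,:,::-1]); np.savez('pics/'+save+'.npz',**f)
    return f
def ray(f,u,v,fish=False):
    K=f['K'];x=(u-K[0,2])/K[0,0];y=(v-K[1,2])/K[1,1]
    if fish:
        r=np.hypot(x,y);s=np.sin(r)/r if r>1e-9 else 1;d=np.array([x*s,y*s,np.cos(r)])
    else: d=np.array([x,y,1.])
    T=f['cam_to_world'];return T[:3,3],T[:3,:3]@d
def plane(f,u,v,z,fish=False):
    o,d=ray(f,u,v,fish);return o+d*(z-o[2])/d[2]
def cloud(f):
    z=f['range_z'];v,u=np.indices(z.shape);K=f['K']
    p=np.stack([(u-K[0,2])/K[0,0]*z,(v-K[1,2])/K[1,1]*z,z],-1)
    T=f['cam_to_world'];return p@T[:3,:3].T+T[:3,3]
E
python3 - <<'E'
from h import *
t=grab('top','top0.png');s=grab('side','side0.png')
cv2.imwrite('pics/a.png',cv2.resize(np.vstack([t['pixels'],s['pixels']])[:,:,::-1],(480,600)))
print(readout.get_obs())
for f in(t,s):print(f['K'],f['cam_to_world'])
E
```

```text
{'clock': 0.1, 'joint_pos': array([ 1.37819454,  0.50176792, -0.42684074,  1.55135093,  0.22077234,
        1.13834125, -0.21030111]), 'joint_velocities': array([ 0.00049922, -0.00332181, -0.00075057, -0.00259353, -0.00085504,
        0.00139742,  0.0002031 ]), 'tau': array([-1.15075751e-02, -5.70807731e+01, -5.83874524e+00, -2.81748050e+01,
        1.04818275e-02,  5.54000493e-03,  5.68430687e-05]), 'eef_pos': array([ 0.28582354, -0.58306574,  0.23035507]), 'orientation': array([-2.66506990e+00,  1.66146531e+00,  2.33646970e-03]), 'wrist_force': array([ 0.11523981,  0.72283885, -1.07099354]), 'torque': array([-0.00282334, -0.00099163,  0.02778341]), 'opening': 0.08529280202001213}
[[400.67872734   0.         314.03131387]
 [  0.         400.67872734 198.33796962]
 [  0.           0.           1.        ]] [[-2.19228513e-02 -9.88497792e-01  1.49637911e-01  4.19982687e-01]
 [-9.99750852e-01  2.23041887e-02  8.70447657e-04 -5.50221631e-03]
 [-4.19798780e-03 -1.49581547e-01 -9.88740481e-01  1.12982220e+00]
 [ 0.00000000e+00  0.00000000e+00  0.00000000e+00  1.00000000e+00]]
[[427.40262461   0.         326.0967007 ]
 [  0.         427.40262461 197.48705712]
 [  0.           0.           1.        ]] [[-0.89152413 -0.33303578  0.3070373   0.25252286]
 [-0.45250607  0.62401587 -0.63705766  0.636089  ]
 [ 0.02056685 -0.70688851 -0.70702591  0.77997921]
 [ 0.          0.          0.          1.        ]]
```

View pics/top0.png

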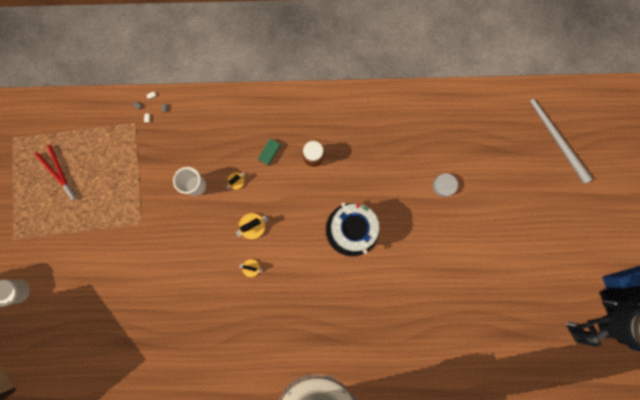

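View pics/side0.png

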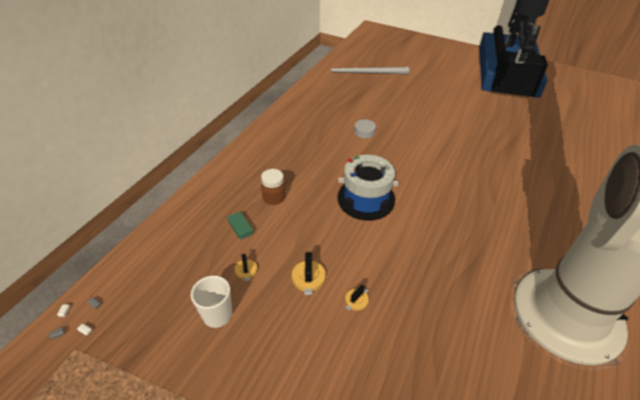

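Top view: the largest lid is at about (251,226) and the barrel at (354,228), with its slots showing blue near (343,216) and (367,238). In the side view the lid is at (308,275) and the barrel at (369,180).

```bash
python3 - <<'E'
from h import *
for n,lid,bar in(('top',(225,280,205,248),(322,388,195,262)),('side',(285,335,245,300),(330,405,145,222))):
    f=dict(np.load(f'pics/{n}0.png.npz'));P=cloud(f);im=f['pixels'];hsv=cv2.cvtColor(im,cv2.COLOR_RGB2HSV)
    def sub(b,m):
        k=np.zeros(m.shape,bool);k[b[2]:b[3],b[0]:b[1]]=1;return k&m
    blk=sub(lid,(hsv[...,2]<60)&(P[...,2]>.045)); p=P[blk]
    top=p[p[:,2]>np.percentile(p[:,2],90)-.006]
    xy=top[:,:2];c=cv2.minAreaRect(xy.astype(np.float32)*1000)
    print(n,'bar n',len(p),'ztop',np.median(top[:,2]),c)
    w,V=np.linalg.eigh(np.cov(xy.T));print(' bar dir',np.degrees(np.arctan2(V[1,1],V[0,1])),xy.mean(0))
    ye=sub(lid,(hsv[...,1]>130)&(hsv[...,0]>18)&(hsv[...,0]<35)&(hsv[...,2]>120));p=P[ye]
    print(' yellow z',np.percentile(p[:,2],[10,50,90]),cv2.minEnclosingCircle(p[p[:,2]>.008][:,:2].astype(np.float32)*1000))
    col=sub(bar,(hsv[...,1]<60)&(hsv[...,2]>110)&(P[...,2]>.085)&(P[...,2]<.115));p=P[col]
    print(' collar z',np.percentile(p[:,2],[10,50,90]),cv2.minEnclosingCircle(p[:,:2].astype(np.float32)*1000),len(p))
    bl=sub(bar,(hsv[...,0]>100)&(hsv[...,0]<130)&(hsv[...,1]>120))
    nn,l,st,ce=cv2.connectedComponentsWithStats(bl.astype(np.uint8))
    for i in range(1,nn):
        if st[i,4]>5: print(' blue',st[i],ce[i],P[l==i].mean(0), plane(f,*ce[i],.1))
f=dict(np.load('pics/top0.png.npz'))
cv2.imwrite('pics/c.png',cv2.resize(f['pixels'][190:265,215:395,::-1],None,fx=4.4,fy=4.4,interpolation=cv2.INTER_CUBIC))
E
```

```text
top bar n 91 ztop 0.05827370854152536 ((480.155029296875, 86.16575622558594), (215.60891723632812, 40.096187591552734), 67.25323486328125)
 bar dir 67.31189183097888 [0.51186554 0.16447743]
 yellow z [0.01173711 0.01494207 0.02293645] ((473.45220947265625, 99.35028839111328), 117.69902801513672)
 collar z [0.09677199 0.09923066 0.10172694] ((499.5968017578125, -109.03132629394531), 60.359806060791016) 950
 blue [341 213  29  28 134] [357.08208955 223.73134328] [ 0.50964489 -0.11664913  0.07292252] [ 0.50725814 -0.11391544  0.1       ]
side bar n 128 ztop 0.058397943130331476 ((390.06707763671875, 394.0869140625), (10.583194732666016, 556.663330078125), 28.81578254699707)
 bar dir 119.20579434284275 [0.50777613 0.18156262]
 yellow z [0.01275521 0.01497025 0.02377678] ((386.17724609375, 387.2095031738281), 282.4970397949219)
 collar z [0.09061116 0.09886192 0.10076218] ((497.7536315917969, -108.69209289550781), 62.43975067138672) 987
 blue [352 173   5   3  11] [354. 174.] [ 0.53681487 -0.10976682  0.07034983] [ 0.5249222  -0.07861517  0.1       ]
 blue [344 188  46  25 515] [365.43495146 202.24271845] [ 0.48334303 -0.06397548  0.03686699] [ 0.46355105 -0.0045645   0.1       ]
```

View pics/c.png

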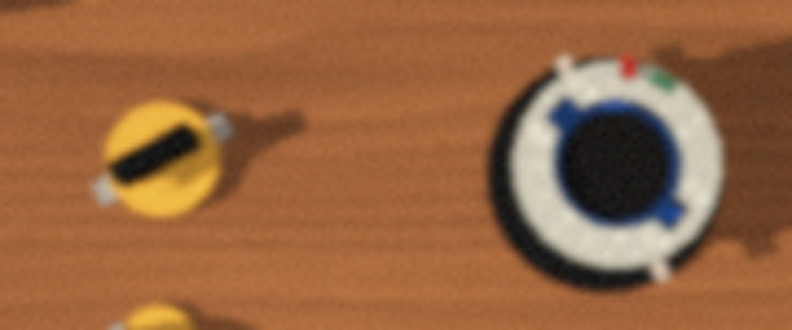

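The crop shows the lid's lugs at crop (105,190) and (222,126), and the slots at (566,113) and (671,212). The red tab is at (628,67), with the green mark clockwise of it at (664,78).

```bash
python3 - <<'E'
from h import *
f=dict(np.load('pics/top0.png.npz'));g=dict(np.load('pics/side0.png.npz'))
q=lambda x,y,z:plane(f,215+x/4.4-.4,190+y/4.4-.4,z)
def ang(a,b): d=a-b;return np.degrees(np.arctan2(d[1],d[0]))
l1,l2=q(105,190,.012),q(222,126,.012);s1,s2=q(566,113,.097),q(671,212,.097);w1,w2=q(565,65,.1),q(660,270,.1)
print('lug',l1,l2,(l1+l2)/2,ang(l2,l1));print('slot',s1,s2,(s1+s2)/2,ang(s1,s2));print('marks',w1,w2,ang(w1,w2))
b1,b2=q(110,175,.059),q(198,132,.059);print('bar',(b1+b2)/2,ang(b2,b1),np.linalg.norm(b1-b2))
# two-view triangulation of the bar's top
P=cloud(f)
def tri(a,b):
    (o1,d1),(o2,d2)=a,b;A=np.stack([d1,-d2],1);k=np.linalg.lstsq(A,o2-o1,rcond=None)[0];x,y=o1+k[0]*d1,o2+k[1]*d2;return (x+y)/2,np.linalg.norm(x-y)
im=g['pixels'];m=(im.max(2)<60);k=np.zeros_like(m);k[250:285,295:320]=1
v,u=np.where(m&k);t=v<np.percentile(v,8)+1;print('side bar px',u.mean(),v.min(),v.max())
Q=cloud(g)[m&k];mz=(Q[:,2]>.02)&(Q[:,2]<.065);Q=Q[mz&(abs(Q[:,0]-.47)<.1)&(abs(Q[:,1]-.155)<.1)];print('side bar cloud',np.median(Q,0),Q.min(0),Q.max(0))
m=f['pixels'].max(2)<60;k[:]=0;k[210:242,232:270]=1;v,u=np.where(m&k);Q=P[m&k];print('top bar px',u.mean(),v.mean(),np.median(Q,0))
yy=lambda f:0
for F,b in((f,(225,280,205,248)),(g,(285,335,245,300))):
    h=cv2.cvtColor(F['pixels'],cv2.COLOR_RGB2HSV);m=cv2.inRange(h,(17,130,120),(36,255,255));k=np.zeros_like(m);k[b[2]:b[3],b[0]:b[1]]=255
    v,u=np.where(m&k);x=(u.min()+u.max())/2;y=(v.min()+v.max())/2;print('disc',x,y,plane(F,x,y,.0125))
E
```

```text
lug [0.49682409 0.20820933 0.012     ] [0.53587574 0.13391703 0.012     ] [0.51634991 0.17106318 0.012     ] -62.271399250274115
slot [ 0.53021836 -0.07923284  0.097     ] [ 0.47082444 -0.13856043  0.097     ] [ 0.5005214  -0.10889663  0.097     ] 44.967990290317125
marks [ 0.55832222 -0.07936263  0.1       ] [ 0.43737627 -0.13041417  0.1       ] 22.884710827038923
bar [0.51514323 0.16947383 0.059     ] -64.94393038436812 0.05909549965052997
side bar px 308.18120805369125 253 280
side bar cloud [0.50852403 0.18089365 0.05762921] [0.49529569 0.14977542 0.03164863] [0.528239   0.1984423  0.06130753]
top bar px 250.0989010989011 224.85714285714286 [0.51395774 0.16629369 0.05794977]
disc 251.5 225.5 [0.51629801 0.17180412 0.0125    ]
disc 308.0 275.5 [0.51295502 0.17391096 0.0125    ]
```

```bash
cat >> h.py <<'E'
from scipy.spatial.transform import Rotation as R
def go(x,y,z,yaw):
    o=readout.get_obs();T=R.from_rotvec(o['orientation'])
    c=np.cos(np.radians(yaw));s=np.sin(np.radians(yaw))
    G=R.from_matrix(np.array([[c,s,0],[s,-c,0],[0,0,-1]]))
    print('t',round(o['clock'],2),'pos',o['eef_pos'].round(4),'shift',(T.inv().apply(np.array([x,y,z])-o['eef_pos'])*1000).round(1),'turn',np.degrees((T.inv()*G).as_rotvec()).round(1),
     'F',o['wrist_force'].round(1),'M',o['torque'].round(2),'open',round(o['opening'],4),'j',o['joint_pos'].round(2))
E
python3 -c "
from h import *
go(.515,.171,.15,26.5)"
```

```text
t 0.1 pos [ 0.2858 -0.5831  0.2304] shift [-576.  -537.7   81.5] turn [ -0.1   0.1 -90.4] F [ 0.1  0.7 -1.1] M [-0.   -0.    0.03] open 0.0853 j [ 1.38  0.5  -0.43  1.55  0.22  1.14 -0.21]
```

>>> servo_tool(rows=[[0,[-45,-42,0],[0,0,-8]],[0,[-90,-84,0],[0,0,-16]],[0,[-135,-126,0],[0,0,-24]],[0,[-180,-168,0],[0,0,-32]],[0,[-225,-210,0],[0,0,-40]]])

```text
clock: 0.72
eef_pos: [0.3758, -0.2871, 0.2311]
orientation: [3.075, -0.643, -0.0]
wrist_force: [1.6, 0.7, 0.7]
opening: 0.0853
```

```bash
python3 -c "
from h import *
go(.515,.171,.17,26.5)"
```

```text
t 0.72 pos [ 0.3758 -0.2871  0.2311] shift [ -56.1 -475.5   61.1] turn [  0.    0.  -50.1] F [1.6 0.7 0.7] M [-0.01 -0.09 -0.05] open 0.0853 j [ 1.24  0.21 -0.72  1.97  0.17  1.01  0.03]
```

>>> servo_tool(rows=[[0,[-6,-53,0],[0,0,-8]],[0,[-12,-106,0],[0,0,-16]],[0,[-18,-159,0],[0,0,-24]],[0,[-24,-212,0],[0,0,-32]],[0,[-30,-265,0],[0,0,-40]]])

```text
clock: 1.35
eef_pos: [0.4556, -0.0333, 0.2313]
orientation: [3.109, 0.447, 0.0]
wrist_force: [0.2, 0.0, 0.5]
opening: 0.0854
```

```bash
python3 -c "
from h import *
go(.515,.171,.17,26.5)"
```

```text
t 1.35 pos [ 0.4556 -0.0333  0.2313] shift [ 114.5 -179.4   61.2] turn [  0.    0.  -10.2] F [0.2 0.  0.5] M [-0.01 -0.05  0.03] open 0.0854 j [ 0.9   0.23 -0.99  2.    0.23  1.02  0.08]
```

>>> servo_tool(rows=[[0,[28,-42,12],[0,0,-5]],[0,[57,-85,25],[0,0,-9]],[0,[86,-128,40],[0,0,-9]],[0,[112,-170,60],[0,0,-9]],[0,[112,-170,60],[0,0,-9]]])

```text
clock: 1.98
eef_pos: [0.5142, 0.1652, 0.1699]
orientation: [-3.06, -0.695, 0.003]
wrist_force: [-0.0, -0.5, 0.5]
opening: 0.0857
```

```bash
python3 -c "
from h import *
go(.515,.171,.17,26.5)
f=grab('wrist','w1.png');print(f['K'],f['cam_to_world'])
"
```

```text
t 1.98 pos [0.5142 0.1652 0.1699] shift [ 3.2 -4.9 -0.1] turn [-0.2  0.1 -0.9] F [-0.  -0.5  0.5] M [-0.04 -0.    0.02] open 0.0857 j [ 0.37  0.51 -0.94  1.87  0.48  1.   -0.33]
[[309.70691629   0.         321.5400803 ]
 [  0.         309.70691629 196.84413281]
 [  0.           0.           1.        ]] [[ 0.90185278  0.41266701  0.12793554  0.48247595]
 [ 0.43204131 -0.86046643 -0.27007003  0.23513539]
 [-0.00136475  0.29883685 -0.95430324  0.31336903]
 [ 0.          0.          0.          1.        ]]
```

View pics/w1.png

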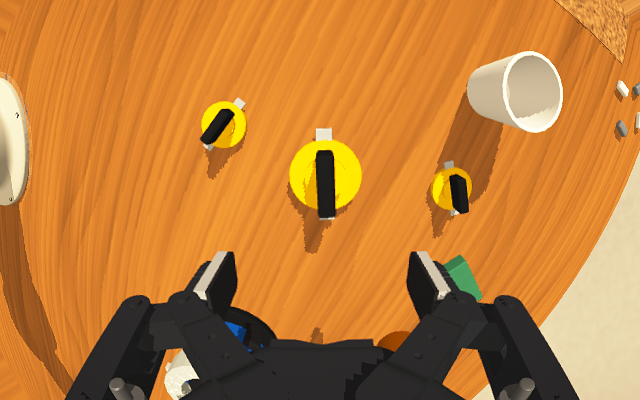

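The wrist view has the lid's disc at about (325,175), its lugs at (323,135) and (327,218), and the bar nearly vertical in the image. The jaws are clear of the small lids.

```bash
python3 - <<'E'
from h import *
f=dict(np.load('pics/w1.png.npz'));im=f['pixels'];h=cv2.cvtColor(im,cv2.COLOR_RGB2HSV)
m=cv2.inRange(h,(22,180,150),(36,255,255));n,l,s,c=cv2.connectedComponentsWithStats(m)
k=np.zeros_like(m);k[130:225,285:365]=255
cs=np.vstack(cv2.findContours(m&k,cv2.RETR_EXTERNAL,cv2.CHAIN_APPROX_NONE)[0])[:,0];hu=cv2.convexHull(cs)[:,0]
for z in(.013,.015):
  P=np.array([plane(f,*p,z,True)[:2] for p in hu])*1000;print('disc',z,cv2.minEnclosingCircle(P.astype(np.float32)))
b=(im.max(2)<60)&(k>0);E=[]
for v in range(155,212,4):
    u=np.where(b[v])[0];E.append((u.min(),u.max(),v))
E=np.array(E);print(E.T)
for z in(.059,):
  A=np.array([plane(f,(a+c)/2,v,z,True)[:2] for a,c,v in E]);d=np.polyfit(A[:,1],A[:,0],1);print(z,'dir',np.degrees(np.arctan2(-1,-d[0])),'x at y=.171',np.polyval(d,.171),'width',[np.linalg.norm(plane(f,a-.5,v,z,True)-plane(f,c+.5,v,z,True)).round(4) for a,c,v in E[::4]])
for p in((323,128),(327,219)):print('lug end',plane(f,*p,.012,True))
v=np.where(b.any(1))[0];print(v.min(),v.max(),plane(f,325,v.min(),.059,True))
go(.515,.171,.09,26.5)
E
```

```text
disc 0.013 ((516.1163940429688, 172.17489624023438), 36.697017669677734)
disc 0.015 ((515.8923950195312, 172.59413146972656), 36.45267105102539)
[[317 316 316 316 316 317 317 317 318 318 318 318 318 319 318]
 [332 333 333 333 333 333 333 333 333 334 334 334 334 334 334]
 [155 159 163 167 171 175 179 183 187 191 195 199 203 207 211]]
0.059 dir -62.093256911026636 x at y=.171 0.5165957848005829 width [np.float64(0.0133), np.float64(0.0151), np.float64(0.0136), np.float64(0.0147)]
lug end [0.49397363 0.21345483 0.012     ]
lug end [0.5385038  0.13043514 0.012     ]
151 217 [0.50196918 0.20027484 0.059     ]
t 2.02 pos [0.5146 0.1623 0.1703] shift [ 4.2 -7.5 80.3] turn [-0.1  0.1 -1.1] F [-0.1 -0.3 -0.4] M [-0.04 -0.05  0.03] open 0.0856 j [ 0.38  0.51 -0.94  1.87  0.48  1.   -0.33]
```

```bash
python3 -c "
from h import *
go(.516,.172,.028,28)"
```

```text
t 2.02 pos [0.5146 0.1623 0.1703] shift [  5.7  -7.9 142.3] turn [-0.1  0.1 -2.6] F [-0.1 -0.3 -0.4] M [-0.04 -0.05  0.03] open 0.0856 j [ 0.38  0.51 -0.94  1.87  0.48  1.   -0.33]
```

>>> servo_tool(rows=[[0,[5.7,-7.9,30],[0,0,-2.6]],[0,[5.7,-7.9,60],[0,0,-2.6]],[0,[5.7,-7.9,80],[0,0,-2.6]],[0,[5.7,-7.9,90],[0,0,-2.6]],[0,[5.7,-7.9,90],[0,0,-2.6]]])

```text
clock: 2.65
eef_pos: [0.5177, 0.1686, 0.0812]
orientation: [3.05, 0.751, -0.001]
wrist_force: [-0.0, -0.3, -0.6]
opening: 0.0852
```

```bash
python3 -c "
from h import *
go(.516,.172,.028,28)"
```

```text
t 2.65 pos [0.5177 0.1686 0.0812] shift [ 0.1 -3.8 53.2] turn [ 0.   0.  -0.3] F [-0.  -0.3 -0.6] M [ 0.02 -0.01  0.02] open 0.0852 j [ 0.28  0.64 -0.84  1.92  0.63  0.86 -0.4 ]
```

>>> servo_tool(rows=[[0,[0,-3.5,25],[0,0,0]],[0,[0,-3.5,45],[0,0,0]],[0,[0,-3.5,53],[0,0,0]],[0,[0,-3.5,53],[0,0,0]],[0,[0,-3.5,53],[0,0,0]]])

```text
clock: 3.28
eef_pos: [0.5166, 0.1727, 0.0289]
orientation: [-3.05, -0.753, -0.002]
wrist_force: [0.3, -0.4, -0.7]
opening: 0.0854
```

```bash
python3 -c "
from h import *
go(.516,.172,.028,28)"
```

```text
t 3.27 pos [0.5166 0.1727 0.0289] shift [-0.9  0.3  0.9] turn [ 0.  -0.1 -0.3] F [ 0.3 -0.4 -0.7] M [ 0.04 -0.02 -0.07] open 0.0854 j [ 0.22  0.72 -0.77  1.94  0.71  0.78 -0.47]
```

>>> servo_tool(rows=[[1,[-0.5,0,1],[0,0,0]],[1,[-0.5,0,1],[0,0,0]],[1,[-0.5,0,1],[0,0,0]],[1,[-0.5,0,1],[0,0,0]],[1,[-0.5,0,1],[0,0,0]]], force=60)

```text
clock: 3.9
eef_pos: [0.5159, 0.1723, 0.0276]
orientation: [-3.05, -0.752, -0.001]
wrist_force: [0.3, 0.2, 1.3]
opening: 0.0153
```

>>> servo_tool(rows=[[1,[0,0,0],[0,0,0]],[1,[0,0,0],[0,0,0]],[1,[0,0,0],[0,0,0]]])

```text
clock: 4.28
eef_pos: [0.5159, 0.1723, 0.0275]
orientation: [-3.05, -0.752, -0.001]
wrist_force: [-0.6, -0.1, 3.7]
opening: 0.0151
```

```bash
python3 -c "
from h import *
go(.516,.172,.028,28)"
```

```text
t 4.28 pos [0.5159 0.1723 0.0275] shift [-0.1  0.3 -0.5] turn [ 0.  -0.  -0.3] F [-0.6 -0.1  3.7] M [-0.01  0.01  0.03] open 0.0151 j [ 0.22  0.72 -0.77  1.94  0.71  0.78 -0.47]
```

>>> servo_tool(rows=[[1,[0,0,-15],[0,0,0]],[1,[0,0,-45],[0,0,0]],[1,[0,0,-85],[0,0,0]],[1,[0,0,-125],[0,0,0]],[1,[0,0,-145],[0,0,0]]])

```text
clock: 4.9
eef_pos: [0.5161, 0.1725, 0.1746]
orientation: [3.05, 0.753, 0.004]
wrist_force: [1.0, -0.6, -1.6]
opening: 0.0153
```

```bash
python3 -c "
from h import *
go(.499,-.109,.175,-45)"
```

```text
t 4.9 pos [0.5161 0.1725 0.1746] shift [-146.2  241.2   -0.6] turn [-0.  -0.1 72.7] F [ 1.  -0.6 -1.6] M [ 0.03 -0.02 -0.02] open 0.0153 j [ 0.36  0.52 -0.95  1.86  0.49  1.01 -0.31]
```

>>> servo_tool(rows=[[1,[-26,43,0],[0,0,9]],[1,[-52,86,0],[0,0,18]],[1,[-78,129,0],[0,0,27]],[1,[-104,172,0],[0,0,36]],[1,[-120,198,0],[0,0,45]]])

```text
clock: 5.52
eef_pos: [0.5002, -0.0622, 0.1717]
orientation: [3.103, -0.485, -0.003]
wrist_force: [-0.3, -0.1, -2.0]
opening: 0.0153
```

```bash
python3 -c "
from h import *
go(.499,-.109,.175,-45)"
```

```text
t 5.53 pos [ 0.5002 -0.0622  0.1717] shift [13.1 44.9 -3.3] turn [ 0.1  0.1 27.2] F [-0.3 -0.1 -2. ] M [-0.01  0.05  0.02] open 0.0153 j [ 0.71  0.38 -0.77  1.96  0.33  0.93 -0.53]
```

```bash
python3 -c "
from h import *
go(.43,-.18,.178,-45)"
```

```text
t 5.53 pos [ 0.5002 -0.0622  0.1717] shift [-30.9 133.6  -6.1] turn [ 0.1  0.1 27.2] F [-0.3 -0.1 -2. ] M [-0.01  0.05  0.02] open 0.0153 j [ 0.71  0.38 -0.77  1.96  0.33  0.93 -0.53]
```

>>> servo_tool(rows=[[1,[-10,44,-6],[0,0,9]],[1,[-21,88,-6],[0,0,18]],[1,[-30,130,-6],[0,0,26]],[1,[-31,132,-6],[0,0,27]],[1,[-31,132,-6],[0,0,27]]])

```text
clock: 6.15
eef_pos: [0.4324, -0.1754, 0.1781]
orientation: [-2.91, 1.183, 0.001]
wrist_force: [-0.1, -0.3, -2.7]
opening: 0.0151
```

```bash
python3 -c "
from h import *
go(.499,-.109,.175,-45)
f=grab('wrist','w2.png')"
```

```text
t 6.15 pos [ 0.4324 -0.1754  0.1781] shift [  1.4 -94.1   3.1] turn [-0.   0.   0.7] F [-0.1 -0.3 -2.7] M [0.06 0.02 0.01] open 0.0151 j [ 0.91  0.27 -0.66  2.04  0.21  0.9  -0.64]
```

View pics/w2.png

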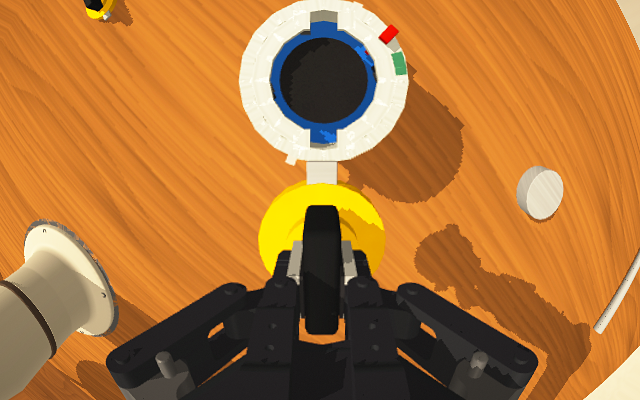

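This view shows the collar's mouth centred near (323,79), with slots at about (323,15) and (323,140). The lid's near lug is at (322,172) and already nearly in line with the slots. The red tab is at (388,35) and the green mark at (400,63).

```bash
python3 - <<'E'
from h import *
f=dict(np.load('pics/w2.png.npz'));im=f['pixels'];h=cv2.cvtColor(im,cv2.COLOR_RGB2HSV)
m=cv2.inRange(h,(0,0,175),(180,70,255));m[158:]=0;m[:,:235]=0;m[:,412:]=0
pl=lambda u,v,z=.1:plane(f,u,v,z,True)[:2]*1000
def fit(P):
    A=np.c_[2*P,np.ones(len(P))];x=np.linalg.lstsq(A,(P**2).sum(1),rcond=None)[0];return x[:2],np.sqrt(x[2]+x[:2]@x[:2])
v,u=np.where(m>0);P=np.array([pl(a,b) for a,b in zip(u,v)])
c=np.array([499.5,-109.])
for it in range(4):   # inner edge: nearest collar pixel per direction, arcs only
    d=P-c;r=np.hypot(*d.T);a=np.degrees(np.arctan2(d[:,1],d[:,0])).round().astype(int)
    I=np.array([(k,r[(a==k)&(r>30)].min()) for k in range(-180,180) if ((a==k)&(r>30)).any()])
    arc=I[(I[:,1]<40.5)&(I[:,1]>34)];t=np.radians(arc[:,0]);c,R0=fit(c+arc[:,1:]*np.c_[np.cos(t),np.sin(t)]);print('mouth',c,R0)
print('r by angle',[(int(k),round(x,1)) for k,x in I if x>40.5])
O=np.array([(k,r[(a==k)&(r<63)].max()) for k in range(-180,180) if ((a==k)&(r<63)).any()]);O=O[abs(O[:,1]-60)<1.6];t=np.radians(O[:,0]);print('outer',fit(c+O[:,1:]*np.c_[np.cos(t),np.sin(t)]))
# slot edges per row
for v in (14,18,22,132,136,140):
    row=im[v].astype(int);w=np.where(m[v,295:352]==0)[0]+295;print(v,w.min() if len(w) else 0,w.max() if len(w) else 0)
# held lid
T=f['cam_to_world'];o=readout.get_obs();zt=.178-.027
y=cv2.inRange(h,(20,150,100),(36,255,255));y[:175]=0;vv,uu=np.where(y>0);H=cv2.convexHull(np.c_[uu,vv])[:,0];H=H[H[:,1]<240]
print('lid disc',fit(np.array([pl(a,b,zt+.013) for a,b in H])))
for v in(165,170,175,180):
    row=m*0;mm=cv2.inRange(h,(0,0,150),(180,70,255))[v,290:355];w=np.where(mm>0)[0]+290;print('lug',v,w.min(),w.max(),pl((w.min()+w.max())/2,v,zt+.014))
go(.499,-.109,.16,-45)
E
```

```text
mouth [ 500.1474357  -108.10111538] 38.30478868288265
mouth [ 500.19669368 -108.07685702] 38.32152145601546
mouth [ 500.19571675 -108.05397422] 38.31426750543568
mouth [ 500.198123   -108.05374462] 38.3112680119896
r by angle [(-180, np.float64(45.1)), (-148, np.float64(40.5)), (-147, np.float64(44.0)), (-146, np.float64(47.6)), (-145, np.float64(50.3)), (-144, np.float64(50.2)), (-143, np.float64(50.8)), (-142, np.float64(50.6)), (-141, np.float64(50.5)), (-140, np.float64(50.4)), (-139, np.float64(50.4)), (-138, np.float64(50.3)), (-137, np.float64(50.2)), (-136, np.float64(50.2)), (-135, np.float64(50.2)), (-134, np.float64(50.2)), (-133, np.float64(50.2)), (-132, np.float64(49.5)), (-131, np.float64(48.8)), (-130, np.float64(48.9)), (-129, np.float64(48.9)), (-128, np.float64(46.8)), (-127, np.float64(48.4)), (-126, np.float64(48.5)), (-125, np.float64(47.1)), (-124, np.float64(47.3)), (-123, np.float64(46.8)), (-122, np.float64(46.2)), (-121, np.float64(42.6)), (33, np.float64(43.3)), (34, np.float64(47.1)), (35, np.float64(50.7)), (36, np.float64(50.6)), (37, np.float64(50.5)),
[... 421 characters left out ...]
t64(50.4)), (56, np.float64(49.9)), (57, np.float64(48.4)), (58, np.float64(44.8)), (59, np.float64(41.8))]
outer (array([ 500.28753567, -108.28371564]), np.float64(59.899145940543974))
14 311 336
18 310 336
22 310 336
132 310 336
136 310 336
140 310 336
lid disc (array([ 434.98425074, -173.43299802]), np.float64(35.62363176614168))
lug 165 307 336 [ 465.20618216 -142.66341102]
lug 170 307 336 [ 463.36332314 -144.55489386]
lug 175 307 336 [ 461.50701341 -146.46017713]
lug 180 307 336 [ 459.63612646 -148.38041701]
t 6.2 pos [ 0.4329 -0.1747  0.1782] shift [  1.6 -93.2  18.2] turn [-0.   0.   0.8] F [ 0.6  0.3 -1.8] M [ 0.   -0.04  0.04] open 0.015 j [ 0.91  0.27 -0.66  2.04  0.21  0.9  -0.64]
```

>>> servo_tool(rows=[[1,[0.5,-35,0],[0,0,0]],[1,[1,-70,0],[0,0,0]],[1,[1.5,-93.5,10],[0,0,-0.2]],[1,[1.5,-93.5,33],[0,0,-0.2]],[1,[1.5,-93.5,33],[0,0,-0.2]]])

```text
clock: 6.82
eef_pos: [0.498, -0.1077, 0.1437]
orientation: [-2.914, 1.173, 0.007]
wrist_force: [-0.2, -0.4, -1.5]
opening: 0.0151
```

>>> servo_tool(rows=[[1,[0,0,0],[0,0,0]],[1,[0,0,0],[0,0,0]]])

```text
clock: 7.08
eef_pos: [0.4996, -0.11, 0.1462]
orientation: [-2.912, 1.179, -0.002]
wrist_force: [0.3, 0.3, -1.7]
opening: 0.0156
```

```bash
python3 -c "
from h import *
go(.4995,-.1086,.118,-44)"
```

```text
t 7.08 pos [ 0.4996 -0.11    0.1462] shift [-1.1 -0.9 28.2] turn [-0.  -0.1 -0.1] F [ 0.3  0.3 -1.7] M [ 0.03 -0.08  0.01] open 0.0156 j [ 0.7   0.41 -0.65  1.97  0.32  0.87 -0.89]
```

>>> servo_tool(rows=[[1,[-1,-0.9,8],[0,0,0]],[1,[-1,-0.9,16],[0,0,0]],[1,[-1,-0.9,22],[0,0,0]],[1,[-1,-0.9,24],[0,0,0]],[1,[-1,-0.9,24],[0,0,0]]])

```text
clock: 7.7
eef_pos: [0.4989, -0.1085, 0.1211]
orientation: [-2.912, 1.179, 0.001]
wrist_force: [0.8, 0.8, -2.3]
opening: 0.015
```

```bash
python3 -c "
from h import *
go(.4995,-.1086,.118,-44)"
```

```text
t 7.7 pos [ 0.4989 -0.1085  0.1211] shift [ 0.5 -0.3  3.1] turn [ 0.   0.  -0.1] F [ 0.8  0.8 -2.3] M [ 0.01 -0.04  0.03] open 0.015 j [ 0.68  0.44 -0.63  1.99  0.35  0.82 -0.92]
```

>>> servo_tool(rows=[[1,[0.3,0,1],[0,0,0]],[1,[0.3,0,2],[0,0,0]],[1,[0.3,0,3],[0,0,0]],[1,[0.3,0,3],[0,0,0]]])

```text
clock: 8.2
eef_pos: [0.4991, -0.1088, 0.1183]
orientation: [2.912, -1.179, -0.0]
wrist_force: [0.3, 0.1, -1.5]
opening: 0.0155
```

>>> servo_tool(rows=[[1,[0,0,1],[0,0,0]],[1,[0,0,1],[0,0,0]],[1,[0,0,1],[0,0,0]]])

```text
clock: 8.57
eef_pos: [0.4992, -0.1088, 0.1173]
orientation: [-2.912, 1.179, -0.0]
wrist_force: [-0.6, 0.3, -2.4]
opening: 0.0156
```

Still free at .1173, where the lugs would be on the collar (.1185). I'll continue in small steps.

>>> servo_tool(rows=[[1,[0,0,1],[0,0,0]],[1,[0,0,1],[0,0,0]],[1,[0,0,1],[0,0,0]]])

```text
clock: 8.95
eef_pos: [0.4992, -0.1087, 0.1163]
orientation: [-2.912, 1.179, -0.0]
wrist_force: [-0.6, 0.3, -2.3]
opening: 0.0154
```

>>> servo_tool(rows=[[1,[0,0,1],[0,0,0]],[1,[0,0,1],[0,0,0]],[1,[0,0,1],[0,0,0]]])

```text
clock: 9.32
eef_pos: [0.4992, -0.1088, 0.1153]
orientation: [2.912, -1.179, -0.0]
wrist_force: [-0.0, 0.5, -1.4]
opening: 0.0152
```

```bash
python3 -c "
from h import *
go(.4995,-.1086,.118,-44)"
```

```text
t 9.32 pos [ 0.4992 -0.1088  0.1153] shift [ 0.1 -0.3 -2.7] turn [ 0.   0.  -0.1] F [-0.   0.5 -1.4] M [ 0.03  0.01 -0.02] open 0.0152 j [ 0.68  0.45 -0.63  1.99  0.36  0.81 -0.92]
```

>>> servo_tool(rows=[[1,[0,0,1],[0,0,0]],[1,[0,0,2],[0,0,0]],[1,[0,0,2],[0,0,0]],[1,[0,0,2],[0,0,0]]])

```text
clock: 9.82
eef_pos: [0.4992, -0.1088, 0.1134]
orientation: [2.912, -1.179, 0.0]
wrist_force: [0.0, -0.7, -0.2]
opening: 0.0151
```

>>> servo_tool(rows=[[1,[0,0,1],[0,0,0]],[1,[0,0,2],[0,0,0]],[1,[0,0,2],[0,0,0]],[1,[0,0,2],[0,0,0]]])

```text
clock: 10.32
eef_pos: [0.4992, -0.1088, 0.1114]
orientation: [-2.912, 1.179, -0.0]
wrist_force: [0.1, 0.4, 1.7]
opening: 0.0152
```

>>> servo_tool(rows=[[1,[0,0,1],[0,0,0]],[1,[0,0,2],[0,0,0]],[1,[0,0,2],[0,0,0]],[1,[0,0,2],[0,0,0]]])

```text
clock: 10.82
eef_pos: [0.4992, -0.1088, 0.1094]
orientation: [-2.912, 1.179, -0.0]
wrist_force: [-0.7, 0.3, 2.1]
opening: 0.0151
```

```bash
python3 -c "
from h import *
go(.4995,-.1086,.105,-44)"
```

```text
t 10.82 pos [ 0.4992 -0.1088  0.1094] shift [ 0.1 -0.3  4.4] turn [-0.  -0.  -0.1] F [-0.7  0.3  2.1] M [0.01 0.24 0.04] open 0.0151 j [ 0.67  0.46 -0.62  1.99  0.37  0.8  -0.93]
```

>>> servo_tool(rows=[[1,[0,0,1],[0,0,0]],[1,[0,0,2],[0,0,0]],[1,[0,0,2],[0,0,0]],[1,[0,0,2],[0,0,0]]])

```text
clock: 11.32
eef_pos: [0.4993, -0.1088, 0.1074]
orientation: [-2.912, 1.179, -0.0]
wrist_force: [-1.5, -0.0, 3.0]
opening: 0.0154
```

>>> servo_tool(rows=[[1,[0,0,1],[0,0,0]],[1,[0,0,2],[0,0,0]],[1,[0,0,2],[0,0,0]],[1,[0,0,2],[0,0,0]]])

```text
clock: 11.82
eef_pos: [0.4993, -0.1088, 0.1054]
orientation: [-2.912, 1.179, -0.0]
wrist_force: [-2.2, 0.6, 3.4]
opening: 0.015
```

```bash
python3 -c "
from h import *
go(.4995,-.1086,.105,-44)"
```

```text
t 11.82 pos [ 0.4993 -0.1088  0.1054] shift [ 0.1 -0.3  0.4] turn [-0.  -0.  -0.1] F [-2.2  0.6  3.4] M [0.01 0.25 0.05] open 0.015 j [ 0.67  0.47 -0.62  1.99  0.37  0.79 -0.94]
```

>>> servo_tool(rows=[[1,[-0.4,0.3,0.7],[0,0,0]],[1,[-0.4,0.3,0.7],[0,0,2]],[1,[-0.4,0.3,0.7],[0,0,4]],[1,[-0.4,0.3,0.7],[0,0,6]],[1,[-0.4,0.3,0.7],[0,0,6]]])

```text
clock: 12.45
eef_pos: [0.499, -0.1087, 0.1048]
orientation: [-2.846, 1.331, -0.001]
wrist_force: [0.2, 0.2, 4.6]
opening: 0.0151
```

```bash
python3 -c "
from h import *
go(.4995,-.1086,.105,-44)"
```

```text
t 12.45 pos [ 0.499  -0.1087  0.1048] shift [ 0.2 -0.4 -0.2] turn [-0.  -0.  -6.1] F [0.2 0.2 4.6] M [-0.01 -0.09 -0.06] open 0.0151 j [ 0.65  0.46 -0.59  2.    0.36  0.79 -1.03]
```

>>> servo_tool(rows=[[1,[0,0,0],[0,0,3]],[1,[0,0,0],[0,0,6]],[1,[0,0,0],[0,0,9]],[1,[0,0,0],[0,0,12]],[1,[0,0,0],[0,0,12]]])

```text
clock: 13.08
eef_pos: [0.4987, -0.1086, 0.1047]
orientation: [-2.692, 1.619, -0.0]
wrist_force: [0.4, 0.8, 4.7]
opening: 0.0152
```

```bash
python3 -c "
from h import *
go(.4995,-.1086,.105,-44)"
```

```text
t 13.07 pos [ 0.4987 -0.1086  0.1047] shift [ 0.4 -0.7 -0.3] turn [ -0.   -0.  -18.1] F [0.4 0.8 4.7] M [ 0.01 -0.04 -0.04] open 0.0152 j [ 0.61  0.45 -0.54  2.    0.33  0.78 -1.21]
```

>>> servo_tool(rows=[[1,[0.2,-0.3,0],[0,0,5]],[1,[0.2,-0.3,0],[0,0,10]],[1,[0.2,-0.3,0],[0,0,15]],[1,[0.2,-0.3,0],[0,0,20]],[1,[0.2,-0.3,0],[0,0,20]]])

```text
clock: 13.7
eef_pos: [0.499, -0.1087, 0.1046]
orientation: [2.371, -2.061, 0.0]
wrist_force: [-0.3, -0.5, 4.9]
opening: 0.0151
```

```bash
python3 -c "
from h import *
go(.4992,-.1086,.105,-44)"
```

```text
t 13.7 pos [ 0.499  -0.1087  0.1046] shift [-0.1 -0.2 -0.4] turn [  0.  -0. -38.] F [-0.3 -0.5  4.9] M [-0.03 -0.01 -0.09] open 0.0151 j [ 0.55  0.44 -0.46  2.    0.28  0.77 -1.51]
```

>>> servo_tool(rows=[[1,[0,0,0],[0,0,4]],[1,[0,0,0],[0,0,8]],[1,[0,0,0],[0,0,12]],[1,[0,0,0],[0,0,15]],[1,[0,0,0],[0,0,15]]])

```text
clock: 14.32
eef_pos: [0.4992, -0.1083, 0.1046]
orientation: [-2.083, 2.351, 0.0]
wrist_force: [0.7, 0.5, 4.6]
opening: 0.0152
```

```bash
python3 -c "
from h import *
go(.4992,-.1086,.105,-44)
f=grab('wrist','w3.png');cv2.imwrite('pics/w3b.png',f['pixels'][100:400,120:520,::-1])"
```

```text
t 14.32 pos [ 0.4992 -0.1083  0.1046] shift [ 0.3 -0.1 -0.4] turn [ -0.    0.  -52.9] F [0.7 0.5 4.6] M [ 0.33 -0.07 -0.02] open 0.0152 j [ 0.5   0.43 -0.4   2.    0.24  0.76 -1.74]
```

View pics/w3b.png

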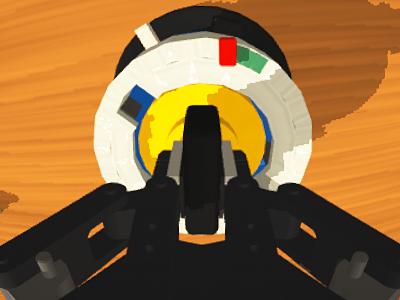

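The lid is seated, with its lugs hidden under the collar. The red tab at crop (228,52) is now moving toward the green mark at (250,62), and the empty slot is at (132,105). I'll continue gently to the stop.

>>> servo_tool(rows=[[1,[0,0,0],[0,0,1]],[1,[0,0,0],[0,0,2]],[1,[0,0,0],[0,0,3]],[1,[0,0,0],[0,0,4]],[1,[0,0,0],[0,0,4]]])

```text
clock: 15.0
eef_pos: [0.499, -0.1087, 0.1046]
orientation: [-1.996, 2.426, 0.0]
wrist_force: [-0.3, 1.6, 4.8]
opening: 0.0153
```

```bash
python3 -c "
from h import *
go(.4992,-.1086,.105,-44)"
```

```text
t 15.0 pos [ 0.499  -0.1087  0.1046] shift [-0.1 -0.2 -0.4] turn [ -0.    0.  -57.1] F [-0.3  1.6  4.8] M [ 0.51 -0.14  0.06] open 0.0153 j [ 0.48  0.42 -0.39  2.    0.23  0.76 -1.8 ]
```

>>> servo_tool(rows=[[1,[0,0,0],[0,0,1]],[1,[0,0,0],[0,0,2]],[1,[0,0,0],[0,0,2]],[1,[0,0,0],[0,0,2]]])

```text
clock: 15.5
eef_pos: [0.499, -0.1088, 0.1046]
orientation: [1.954, -2.46, -0.0]
wrist_force: [0.4, 1.3, 4.5]
opening: 0.0152
```

```bash
python3 -c "
from h import *
go(.4992,-.1086,.105,-44)"
```

```text
t 15.5 pos [ 0.499  -0.1088  0.1046] shift [-0.3 -0.2 -0.4] turn [  0.    0.  -59.1] F [0.4 1.3 4.5] M [ 0.37 -0.07 -0.04] open 0.0152 j [ 0.48  0.42 -0.38  2.    0.22  0.76 -1.84]
```

>>> servo_tool(rows=[[1,[0,0,0],[0,0,1]],[1,[0,0,0],[0,0,2]],[1,[0,0,0],[0,0,2]],[1,[0,0,0],[0,0,2]]])

```text
clock: 16.0
eef_pos: [0.499, -0.1088, 0.1046]
orientation: [1.911, -2.493, 0.0]
wrist_force: [0.5, 0.9, 4.8]
opening: 0.0147
```

```bash
python3 -c "
from h import *
go(.4992,-.1086,.105,-44)"
```

```text
t 16.0 pos [ 0.499  -0.1088  0.1046] shift [-0.3 -0.1 -0.4] turn [  0.   -0.  -61.1] F [0.5 0.9 4.8] M [ 0.23 -0.08  0.41] open 0.0147 j [ 0.47  0.42 -0.37  2.    0.22  0.76 -1.87]
```

>>> servo_tool(rows=[[1,[0,0,0],[0,0,0.7]],[1,[0,0,0],[0,0,1.5]],[1,[0,0,0],[0,0,1.5]],[1,[0,0,0],[0,0,1.5]]])

```text
clock: 16.5
eef_pos: [0.499, -0.1088, 0.1046]
orientation: [1.878, -2.518, 0.0]
wrist_force: [-0.3, 1.0, 3.4]
opening: 0.0151
```

```bash
python3 -c "
from h import *
go(.4992,-.1086,.105,-44)
f=grab('wrist','w4.png');cv2.imwrite('pics/w4b.png',cv2.resize(f['pixels'][100:260,200:440,::-1],None,fx=2.5,fy=2.5))"
```

```text
t 16.5 pos [ 0.499  -0.1088  0.1046] shift [-0.2 -0.1 -0.4] turn [  0.   -0.  -62.6] F [-0.3  1.   3.4] M [0.17 0.01 0.59] open 0.0151 j [ 0.47  0.42 -0.37  2.    0.22  0.76 -1.89]
```

View pics/w4b.png

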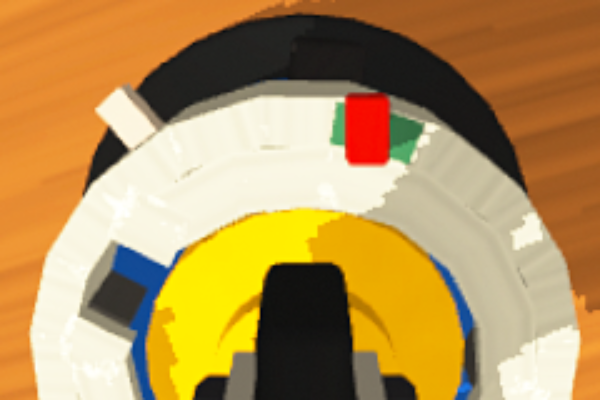

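The stop is reached: the moment has risen to 0.59 N m and the red tab sits on the green mark at crop (367,130). Next I relax the twist and the press, then release.

>>> servo_tool(rows=[[1,[0,0,0],[0,0,-1]],[1,[0,0,-0.7],[0,0,-2]],[1,[0,0,-1.4],[0,0,-2]],[1,[0,0,-1.4],[0,0,-2]]], force=20)

```text
clock: 17.05
eef_pos: [0.4989, -0.1088, 0.1059]
orientation: [1.921, -2.486, -0.0]
wrist_force: [0.6, 0.3, 1.3]
opening: 0.0156
```

>>> servo_tool(rows=[[0.7,[0,0,0],[0,0,0]],[0.5,[0,0,0],[0,0,0]],[0.3,[0,0,0],[0,0,0]],[0.3,[0,0,0],[0,0,0]],[0.3,[0,0,0],[0,0,0]]])

```text
clock: 17.68
eef_pos: [0.499, -0.1087, 0.106]
orientation: [1.921, -2.485, -0.0]
wrist_force: [0.4, -0.9, 0.6]
opening: 0.06
```

>>> servo_tool(rows=[[0.3,[0,0,-10],[0,0,0]],[0.3,[0,0,-30],[0,0,0]],[0.3,[0,0,-60],[0,0,0]],[0.3,[0,0,-100],[0,0,0]],[0.3,[0,-40,-120],[0,0,0]]])

```text
clock: 18.3
eef_pos: [0.5374, -0.1185, 0.2293]
orientation: [-1.922, 2.484, -0.004]
wrist_force: [0.0, 0.1, 0.0]
opening: 0.0599
```

>>> servo_tool(rows=[[0.3,[0,50,0],[0,0,0]],[0.3,[0,100,0],[0,0,0]],[0.3,[0,130,0],[0,0,0]],[0.3,[0,130,0],[0,0,0]],[0.3,[0,130,0],[0,0,0]]])

```text
clock: 18.92
eef_pos: [0.413, -0.0864, 0.2269]
orientation: [-1.921, 2.484, -0.003]
wrist_force: [0.5, -0.5, 0.3]
opening: 0.0597
```

```bash
python3 - <<'E'
from h import *
go(.4992,-.1086,.105,-44)
f=grab('wrist','w5.png');t=grab('top','t5.png');s=grab('side','s5.png')
a=f['pixels'][:,:,::-1];b=cv2.resize(t['pixels'][185:275,300:410,::-1],(244,200));c=cv2.resize(s['pixels'][130:230,310:430,::-1],(240,200))
cv2.imwrite('pics/v5.png',np.hstack([cv2.resize(a,(500,312)),np.vstack([cv2.resize(b,(250,156)),cv2.resize(c,(250,156))])]))
P=cloud(s)[145:190,340:400];h=cv2.cvtColor(s['pixels'],cv2.COLOR_RGB2HSV)[145:190,340:400]
y=P[(h[...,0]>18)&(h[...,0]<36)&(h[...,1]>140)];print('yellow',len(y),np.median(y,0),y[:,2].std())
P=cloud(t)[205:255,330:380];p=P[(P[...,2]>.13)&(P[...,2]<.15)];print('bar top',len(p),np.median(p,0),p.std(0))
E
```

```text
t 18.93 pos [ 0.413  -0.0864  0.2269] shift [ -0.2 -88.7 122.1] turn [ -0.1  -0.1 -60.6] F [ 0.5 -0.5  0.3] M [ 0.   -0.   -0.06] open 0.0597 j [ 0.57  0.08 -0.44  2.09  0.04  0.97 -1.72]
yellow 227 [ 0.49653799 -0.09609337  0.09572639] 0.005067705592544001
bar top 80 [ 0.51063014 -0.11231006  0.13821218] [0.00868511 0.00495322 0.00205681]
```

View pics/v5.png

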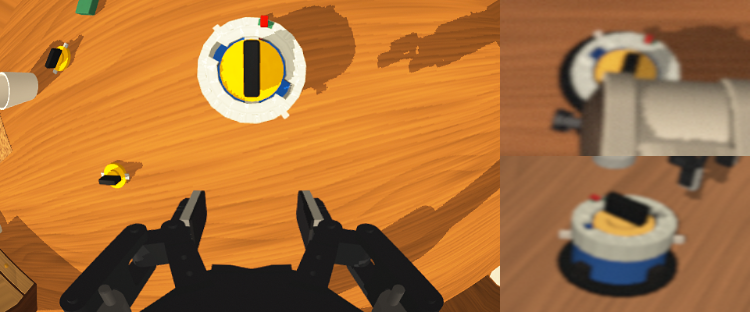

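The lid is level in the collar, the bar is turned away from the blue slots, the tab is on green and the gripper is clear. One numeric check of the tab's angle remains before I hand in.

```bash
python3 - <<'E'
from h import *
A=[]
for n in('w2','w5'):
    f=dict(np.load(f'pics/{n}.png.npz'));h=cv2.cvtColor(f['pixels'],cv2.COLOR_RGB2HSV)
    m=cv2.inRange(h,(0,200,150),(4,255,255));k,l,s,c=cv2.connectedComponentsWithStats(m);i=1+s[1:,4].argmax()
    p=plane(f,*c[i],.103,True)-[.5002,-.1081,0];A.append(np.arctan2(p[1],p[0]));print(n,s[i],p)
print('tab turn',A[0]-A[1])
f=dict(np.load('pics/w5.png.npz'));h=cv2.cvtColor(f['pixels'],cv2.COLOR_RGB2HSV)
m=cv2.inRange(h,(20,150,90),(36,255,255));m[:,:270]=0;m[:,:][140:]=0
v,u=np.where(m>0);H=cv2.convexHull(np.c_[u,v])[:,0];P=np.array([plane(f,*q,.094,True)[:2]*1000 for q in H]);print('disc',cv2.minEnclosingCircle(P.astype(np.float32)))
workorder.job_done()
E
```

```text
w2 [379  25  19  19 188] [ 0.05609735 -0.00778906  0.103     ]
w5 [333  20  10  15 137] [ 0.04964042 -0.02726592  0.103     ]
tab turn 0.36431455650532335
disc ((500.229736328125, -108.26818084716797), 36.07933044433594)
the job is handed in; nothing more can be done
```

The barrel is closed: the yellow lid is locked in the collar, the red tab sits on the green mark, and I handed the job in at about 19 s. No verdict is reported.

I gripped the largest lid by its bar and lined its lugs up with the slots, which stand about 46° round in the world frame. The lugs dropped through without any contact force. I pressed the seal by about 8 mm at up to roughly 7 N and twisted clockwise to the stop. There the moment rose to 0.59 N m. I then eased the twist back 2°, let go and backed away.

**Last checks**
- **Lock tab:** the camera gives about 0.36 rad of turn, against 0.33 nominal and 0.27 needed. The excess is about the size of my measuring error.
- **Lid position:** its centre is within about 0.2 mm of the mouth's centre.
- **Lid height:** the gripper stood about 125 mm up at the grip point when it let go. I did not get a clean height after release. The top camera's depth put the bar's top at 138 mm, which agrees only roughly with the 139 mm expected. That view was partly blocked by the arm.
- **Level:** I judged this only from the pictures, where the lid looks level.
- **Release:** the gripper is clear of everything, with wrist force near zero. I never went near the bystanders, but I did not measure their positions again.

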